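# Click the green filter cassette into the filter changer

### The job

Take the green filter cassette out of the storage rack and push it, upright, down into the pocket of the white filter changer, past the sprung side ball, until it clicks and stays held by the ball; then let go. How deep it has to go differs from unit to unit, so go by feel, and be gentle with the optics: do not press the cassette down with more than about 20 N. Leave the other cassettes in the rack and do not knock the bottles or anything else about.

Things in the scene. Friction and masses are not known exactly. Their poses are not given: they have to be found in the camera images.
- cassette_green: the one to load: black filter cassette 40 x 24 mm (x, y), 80 mm tall, 110 g, upright; origin: centre of its underside. Body 0-50 mm up, its foot tapered over 8 mm (4 mm on y sides, 2 mm on x); groove 4.5 mm deep, 12.5-27 mm up, on both y sides; above the body a green grip tab 28 x 16 mm (x, y), 50-80 mm up, pinched across y. A half turn makes no difference
- cassette_blue: bystander: the same cassette with a blue tab
- cassette_orange: bystander: the same cassette with an orange tab
- rack: fixed grey rack 80 x 216 x 20 mm (x, y, z), origin at the centre of its underside; three pockets 44 x 28 mm (x, y), 68 mm apart along its y, floor 8 mm up, 12 mm deep; each holds a cassette standing upright, its axes within 0.03 rad of the rack's
- changer: fixed filter changer, white and grey block 130 x 120 x 76 mm (x, y, z), a lens flange on its +x side, a brass cap on +y; origin: centre of its underside, 0-15 mm above the table on a rubber plinth. In the middle of its top is one straight-walled pocket 42 x 26 mm (x, y; 1 mm clearance a side). The cassette goes in foot first, its x, y along the changer's, fingers above the rim
- pocket_mouth (a point): centre of the pocket's opening, level with the rim (76 mm above the changer's origin); axes those of the changer. A rigid stop lies inside, 28 to 48 mm below the rim: set differently each time and not measured; the ball and the pad are mounted with it
- ball (a joint): sprung steel ball, 14 mm across, in the pocket's +y wall, 19.5 mm above the stop, 5 mm into the pocket: how far it is pressed back (m). 0 = out (empty, or in the groove); 2-4 mm = on the cassette's side. Met with the underside 22 to 17 mm above the stop; passing takes 5 to 10 N down; from 7 mm the push eases, at about 2 mm the ball is out; past 0 the stop is rigid
- amber_bottle: bystander: amber bottle, 68 mm across, 170 mm tall, loose; origin at the centre of its underside
- clear_bottle: bystander: clear bottle, 60 mm across, 190 mm tall, loose; origin at the centre of its underside
- vial: bystander: small amber vial, 26 mm across, 55 mm tall, loose; origin at the centre of its underside
- mouse: bystander: grey and black computer mouse 100 x 58 x 33 mm, loose; origin at the centre of its underside
- screwdriver: bystander: screwdriver 150 mm long lying along its x, loose
- pad (a joint): sprung orange pad that lies over the stop in the pocket, its top 8 mm above the stop when free: how far it is pressed down (m); 0 = free, 0.008 = level with the stop. 2.5 N to start it, 0.6 N more per mm, 7.3 N at the stop. It pushes a cassette up against the ball: held by the ball, it keeps the pad pressed 5 to 8 mm

How it is judged:
On the way, in this order (a step that is already met when the one before it is completed fails the run):
1. the green cassette is lifted clear of the rack (z of cassette_green in the frame of rack above 0.045 m and contact force between cassette_green and the fingers above 0.5 N), for 0.1 s.
2. the cassette, in the pocket, presses the side ball back (value of joint ball above 0.0016 m and horizontal distance between cassette_green and pocket_mouth below 0.004 m), for 0.02 s.
At the end, for the whole second after the job is handed in: the green cassette stands upright (0.07 rad) in the pocket within 3 mm of its centre line, keeping the pad pressed by over 4.5 mm, the side ball sprung out into its groove (pressed back under 1.5 mm), at rest; the other cassettes within 15 mm of their start (value of joint pad above 0.0045 m and horizontal distance between cassette_green and pocket_mouth below 0.003 m and angle between cassette_green's own z axis and vertical below 0.07 rad and value of joint ball below 0.0015 m and linear speed of cassette_green below 0.01 m/s and distance of each of cassette_blue, cassette_orange from where it was at the start of the episode below 0.015 m); the robot touches nothing.
It fails at once if the green cassette is pressed hard against the changer (its contacts with walls, ball, pad and stop add up to over 35 N) (contact force between cassette_green and changer above 35 N).
It fails at once if the robot itself presses on the changer with more than 25 N (contact force between the arm and changer above 25 N).
It fails at once if another cassette is moved out of its place in the rack by more than 15 mm (distance of any of cassette_blue, cassette_orange from where it was at the start of the episode above 0.015 m).
It fails at once if a bottle, the vial, the mouse or the screwdriver is shoved by more than 30 mm (distance of any of amber_bottle, clear_bottle, vial, mouse, screwdriver from where it was at the start of the episode above 0.03 m).
It also fails if it takes over 64 s, if anything falls off the work surface, if the arm or the gripper's body presses on something with over 40 N, if the wrist force passes 120 N, or if a joint passes its speed limit or range.

### The arm

A 6-joint arm with a two-finger parallel gripper is mounted at the origin on the work surface. World frame = base frame: x ahead of the robot, y to its left, z up, the work surface at z = 0. Lengths are in m, angles in rad, forces in N, time in s.
With the tool pointing down it reaches from about 0.3 to 0.875 m from the base axis. Payload 6.4 kg.
Tool frame: the origin (TCP) lies at the very end of the fingers, on their centre line; the grasp point (between the pads) lies 19 mm behind it; z points along the fingers, y is the line along which they close (so a half turn about z gives the same grasp; the last joint's range is limited). The gripper opens to 85 mm and grips with 20 to 120 N. Pads are 22 mm wide; open, the fingers measure 114 mm over their backs; the gripper's body (76 mm by 85 mm) begins 54 mm behind the grasp point. The pads swing forward as they close: fully open they stand 13 mm farther back than shut.
Start: joints at [-0.206, 0.181, 1.607, -0, 1.354, -0.206], TCP at [0.575, 0, 0.231] pointing down, gripper open.
Joint ranges: [-2.99, 2.99], [-0.89, 2.07], [0.3, 2.58], [-1.14, 4.28], [0, 2.63], [-3.12, 3.12]. Speed limits (rad/s): [2.57, 2.57, 3.01, 3.14, 3.14, 3.14].

### API

Orientations are given as a unit quaternion [w, x, y, z].
In Python, from bench import ctrl, camera, calibration, order, outline_of gives the robot as it stands.
- The arm moves only by the tool move_arm, never from a script. Its argument "series" is a list that holds one entry, the list of rows, each a list of 5 numbers: the opening, from 0 (shut) to 1 (fully open), then the shift along the tool's x, y, z in mm, then the turn about the tool's z in rad. A call has exactly 10 rows; each row is the pose to reach, as a shift and turn from the pose commanded when the call began, along the tool's axes at that moment; what a row does not reach only later rows make up. A row lasts 1/12 s, in which the tool goes at most 41.7 mm and 7.16 degrees, less where a joint would pass 70% of its speed; a pose out of reach is approached as far as the arm can. A call with a gripper value outside its range is refused whole. The fingers move at their own pace and stop on an object; the grip force is fixed at half the most. Time passes only in rows, so rows that repeat a pose let the fingers close, or fill a call up. It gives the time, the measured TCP pose, the force, the opening and the grip force at its end, in the units of the state.
- ctrl.get_obs(): the state, without advancing time (a new reading comes with each control period).
- camera(name): name is "scene" or "side" or "wrist"; returns (picture, depth): 384x512x3 uint8, blue, green, red; 384x512 float32, m along the optical axis (not along the pixel's ray), 0 where there is no reading.
- calibration(name): a dict with "intrinsics" (3x3 intrinsics, pixels), "rvec" (rotation vector, rad) and "tvec" (3), from world to camera coordinates, as OpenCV has them. Camera axes: x right, y down, z forward; pixel columns grow to the right and rows downward; lengths in m; the calibration is good to about 2 mm. A picture is of the moment at which its call begins: read the wrist's pose just before it. calibration takes no time and is no camera call; for the wrist camera it gives the pose at the moment of the call.
- order.hand_in(): hands the job in; it is judged then, once.
Trained networks look in the newest picture that a camera, given by its name, has taken for a name from the list of things; names that differ only in an ending like _2 or _b are one class to them, and where a whole thing is asked for, a point or a joint stands for the part that bears it (a point fixed in the world has none). Each returns a list of dicts, best first, with "conf" (0 to 1); they miss things now and then, are a little off and sometimes report something else, mostly with a low value. They report only what shows in the picture. A call takes as long as a camera call.
- outline_of(target, camera): "region" (384x512 bool, what is visible of it) and "bbox" ([centre column, centre row, width, height] in pixels, round what is visible of it).
The state is a dict: "time_s": time; "q": joint angles; "dq": joint speeds; "joint_efforts": joint torques, N m; "eef_pos": TCP position; "eef_rot": TCP orientation; "wrist_force": force on the tool from outside, world axes, zero at the start; "torque": the same for the moment, N m; "opening": opening from 0.0 (shut) to 1.0 (fully open); "grasp_force": force on a finger pad.
Only numpy, scipy, OpenCV 4.12 (cv2) and the standard library are available. Lean on these libraries where they do the work, as an engineer would, in place of code of your own. Each camera call takes 0.05 s, during which the arm holds its last target. There are 200 camera calls.

## Working session

There is one attempt and no reset: what is moved stays moved. The work goes in short steps, Python scripts to look and compute and a tool call to move; the robot and the scene stay as the last step left them, time stands still between calls to the robot, and variables do not carry over. Pictures are saved under pics/ and viewed, at most 10 in all, crops included, and the job is handed in when it is done.

Besides the shell and the picture viewer there is one more tool, called after ">>>" by a JSON object that holds its "method" and its "body", one argument or row to a line. move_arm: Moves the arm, as the interface text tells. Its arguments: {"type":"object","properties":{"series":{"type":"array","items":{"type":"array","items":{"type":"array","items":{"type":"number"}}}}},"required":["series"]}

```bash
mkdir -p pics
cat > h.py <<'E'
import numpy as np,cv2
from bench import ctrl,camera,calibration,order,outline_of
def pts(name,depth,mask=None):
    c=calibration(name);K=np.array(c["intrinsics"]);R=cv2.Rodrigues(np.array(c["rvec"],float))[0];t=np.array(c["tvec"],float).ravel()
    m=depth>0
    if mask is not None:m=m&mask
    v,u=np.nonzero(m);d=depth[v,u]
    P=np.stack([(u-K[0,2])/K[0,0]*d,(v-K[1,2])/K[1,1]*d,d],1)
    return (P-t)@R,v,u
def obs():
    o=ctrl.get_obs();print({k:np.round(o[k],4).tolist() for k in("time_s","q","eef_pos","eef_rot","wrist_force","opening","grasp_force")});return o
E
python3 - <<'E'
from h import *
obs()
for n in("scene","side"):
    im,d=camera(n);cv2.imwrite(f"pics/{n}0.png",im);np.save(f"{n}0.npy",d)
    for t in("cassette_green","cassette_blue","cassette_orange","rack","changer","amber_bottle","clear_bottle","vial","mouse","screwdriver"):
        r=outline_of(t,n)
        for x in r[:1]:
            P,v,u=pts(n,d,x["region"])
            print(n,t,round(x["conf"],2),np.round(x["bbox"]).tolist(),np.round(np.percentile(P,[2,50,98],axis=0),3).tolist() if len(P) else 0)
E
```

```text
{'time_s': 0.0, 'q': [-0.2063, 0.1816, 1.608, 0.0, 1.3538, -0.2063], 'eef_pos': [0.5744, 0.0001, 0.2304], 'eef_rot': [-0.0008, 0.7071, 0.7071, -0.0005], 'wrist_force': [-1.0153, -0.4012, 0.1288], 'opening': 1.0, 'grasp_force': 0.0}
scene cassette_blue 0.68 [159.0, 288.0, 23.0, 24.0] [[0.501, -0.344, 0.019], [0.529, -0.333, 0.059], [0.543, -0.31, 0.09]]
scene rack 0.8 [173.0, 274.0, 64.0, 80.0] [[0.46, -0.371, 0.002], [0.523, -0.287, 0.02], [0.565, -0.158, 0.023]]
scene changer 0.88 [260.0, 160.0, 52.0, 40.0] [[0.429, 0.132, 0.004], [0.501, 0.156, 0.062], [0.572, 0.256, 0.079]]
scene amber_bottle 0.7 [332.0, 138.0, 19.0, 48.0] [[0.672, 0.331, 0.01], [0.697, 0.344, 0.111], [0.718, 0.375, 0.171]]
scene clear_bottle 0.62 [342.0, 155.0, 24.0, 56.0] [[0.722, 0.239, 0.01], [0.751, 0.248, 0.111], [0.775, 0.276, 0.19]]
scene mouse 0.61 [259.0, 287.0, 40.0, 28.0] [[0.678, -0.222, 0.014], [0.728, -0.195, 0.033], [0.771, -0.16, 0.038]]
scene screwdriver 0.67 [234.0, 333.0, 65.0, 18.0] [[0.666, -0.362, 0.0], [0.708, -0.335, 0.022], [0.787, -0.289, 0.027]]
side cassette_green 0.58 [338.0, 184.0, 1
[... 441 characters left out ...]

side changer 0.75 [255.0, 285.0, 89.0, 85.0] [[0.414, 0.143, 0.003], [0.475, 0.234, 0.075], [0.559, 0.274, 0.078]]
side amber_bottle 0.72 [112.0, 269.0, 50.0, 88.0] [[0.669, 0.339, 0.002], [0.684, 0.378, 0.092], [0.719, 0.4, 0.17]]
side clear_bottle 0.74 [136.0, 229.0, 36.0, 86.0] [[0.72, 0.252, 0.007], [0.731, 0.281, 0.098], [0.756, 0.299, 0.19]]
side vial 0.71 [216.0, 202.0, 12.0, 18.0] [[0.729, -0.018, -0.002], [0.737, 0.023, 0.023], [0.783, 0.032, 0.055]]
side mouse 0.73 [264.0, 176.0, 35.0, 20.0] [[0.672, -0.212, 0.007], [0.716, -0.17, 0.024], [0.759, -0.149, 0.037]]
side screwdriver 0.68 [293.0, 158.0, 22.0, 10.0] [[0.663, -0.346, 0.003], [0.693, -0.33, 0.018], [0.725, -0.312, 0.026]]
```

Run:
```python
from h import *
c=calibration("wrist");R=cv2.Rodrigues(np.array(c["rvec"],float))[0];print("cam",-R.T@np.array(c["tvec"]).ravel(),R[2],c["intrinsics"])
a=cv2.imread("pics/scene0.png")[90:350,120:380];b=cv2.imread("pics/side0.png")[130:390,90:380]
f=lambda i:cv2.resize(i,(400,400))
cv2.imwrite("pics/a.png",np.hstack([f(a),f(b)]))
d=np.load("side0.npy");P,v,u=pts("side",d)
for n in("scene","side"):
    P,v,u=pts(n,np.load(n+"0.npy"))
    for nm,lo,hi in(("changer",[.38,.08,.068],[.62,.32,.1]),("tabs",[.42,-.4,.075],[.6,-.13,.1])):
        m=((P>lo)&(P<hi)).all(1);Q=P[m];print(n,nm,len(Q),np.median(Q[:,2]) if len(Q) else 0)
        if len(Q)>20:
            r=cv2.minAreaRect(Q[:,:2].astype(np.float32)*1000);print(r)
```

```text
cam [0.57430914 0.07563787 0.37520308] [ 8.60752758e-06 -2.94112673e-01 -9.55770755e-01] [[270.35223496   0.         252.49261844]
 [  0.         270.35223496 191.08714841]
 [  0.           0.           1.        ]]
scene changer 627 0.07613278029659619
((495.3494873046875, 204.51861572265625), (149.8957061767578, 124.47443389892578), 12.285680770874023)
scene tabs 322 0.08716538608189653
((504.57037353515625, -262.1549377441406), (30.946853637695312, 154.30026245117188), 15.119114875793457)
side changer 3253 0.07617700635827121
((486.4161071777344, 204.04888916015625), (130.708984375, 123.12318420410156), 11.736607551574707)
side tabs 229 0.08520249862316395
((504.24285888671875, -262.0205078125), (29.74959945678711, 158.42886352539062), 15.000813484191895)
```

View pics/a.png

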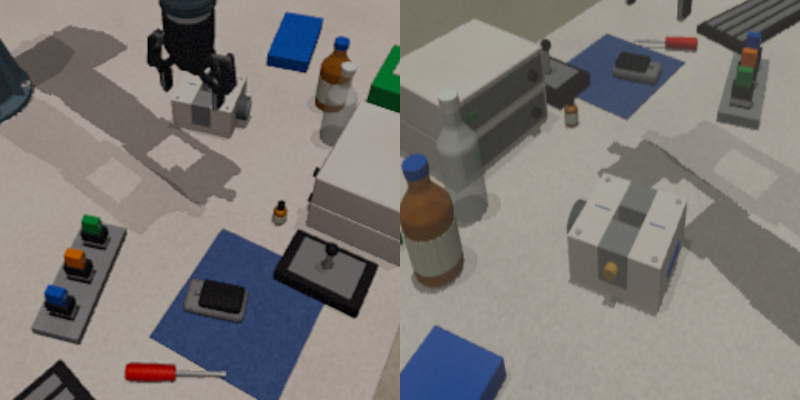

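>>> {"method": "move_arm", "body": {
  "series": [
    [[1,-25,-11,0,0.12],[1,-50,-22,0,0.24],[1,-75,-33,0,0.36],[1,-100,-44,0,0.48],[1,-125,-55,0,0.6],[1,-150,-66,0,0.72],[1,-175,-77,0,0.84],[1,-196,-87,0,0.96],[1,-196,-87,0,1.08],[1,-196,-87,0,1.2]]
  ]
}}

```text
time_s: 1.93
eef_pos: [0.4874, -0.1975, 0.2314]
eef_rot: [0.0, 0.984, 0.18, 0.0]
wrist_force: [0.1, 0.0, 0.8]
opening: 0.997
grasp_force: 0.0
```

>>> {"method": "move_arm", "body": {
  "series": [
    [[1,0,0,0,0.11],[1,0,0,0,0.11],[1,0,0,0,0.11],[1,0,0,0,0.11],[1,0,0,0,0.11],[1,0,0,0,0.11],[1,0,0,0,0.11],[1,0,0,0,0.11],[1,0,0,0,0.11],[1,0,0,0,0.11]]
  ]
}}

```text
time_s: 2.77
eef_pos: [0.488, -0.196, 0.2313]
eef_rot: [0.0, 0.991, 0.13, -0.0]
wrist_force: [-0.6, 1.2, 0.7]
opening: 0.998
grasp_force: 0.0
```

```bash
cat > w.py <<'E'
from h import *
o=obs()
from scipy.spatial.transform import Rotation as Ro
w,x,y,z=o["eef_rot"];R=Ro.from_quat([x,y,z,w]).as_matrix();print("R",np.round(R,3).tolist())
E
python3 - <<'E'
from w import *
im,d=camera("wrist");cv2.imwrite("pics/w1.png",im);np.save("w1.npy",d)
P,v,u=pts("wrist",d)
hsv=cv2.cvtColor(im,cv2.COLOR_BGR2HSV)[v,u]
reg=outline_of("cassette_green","wrist")
for r in reg[:2]:print(r["conf"],r["bbox"])
for nm,h0,h1 in(("green",45,85),("orange",5,22),("blue",95,125)):
    m=(P[:,2]>.082)&(P[:,2]<.1)&(hsv[:,0]>=h0)&(hsv[:,0]<=h1)&(hsv[:,1]>90)
    if m.sum()>10:print(nm,m.sum(),P[m].mean(0),cv2.minAreaRect(P[m,:2].astype(np.float32)*1000))
cv2.imwrite("pics/w1b.png",im)
E
```

```text
{'time_s': 2.7667, 'q': [-0.6078, 0.0708, 1.7295, -0.0, 1.3413, 0.702], 'eef_pos': [0.488, -0.196, 0.2313], 'eef_rot': [0.0, 0.9915, 0.1302, -0.0], 'wrist_force': [-0.6135, 1.1626, 0.6701], 'opening': 0.9984, 'grasp_force': 0.0}
R [[0.966, 0.258, 0.0], [0.258, -0.966, -0.0], [-0.0, 0.0, -1.0]]
0.58 [256.6, 172.3, 21.8, 43.5]
green 383 [ 0.48754531 -0.19586902  0.08914245] ((487.0236511230469, -196.12435913085938), (27.934371948242188, 15.496527671813965), 14.959623336791992)
orange 426 [ 0.50542014 -0.26098361  0.0887677 ] ((504.81390380859375, -261.6752624511719), (28.738712310791016, 16.229883193969727), 16.36092758178711)
blue 460 [ 0.52273239 -0.32600557  0.08864528] ((522.2772827148438, -327.1942138671875), (28.56727409362793, 17.32015609741211), 14.119837760925293)
```

View pics/w1.png

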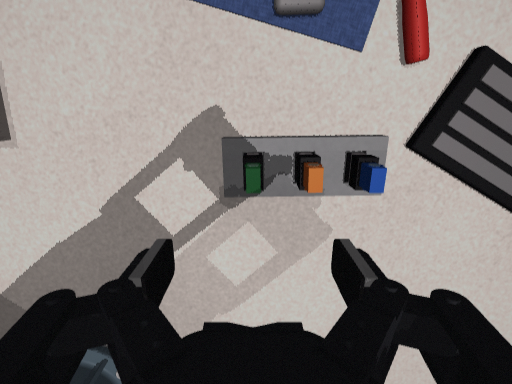

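>>> {"method": "move_arm", "body": {
  "series": [
    [[0.5,0,0,20,0],[0.5,-1,0,40,0],[0.5,-1,0,60,0],[0.5,-1,0,80,0],[0.5,-1,0,100,0],[0.5,-1,0,120,0],[0.5,-1,0,140,0],[0.5,-1,0,155,0],[0.5,-1,0,164,0],[0.5,-1,0,168,0]]
  ]
}}

```text
time_s: 3.7
eef_pos: [0.4863, -0.1957, 0.0619]
eef_rot: [-0.001, 0.992, 0.13, -0.001]
wrist_force: [-0.7, -0.3, 0.5]
opening: 0.501
grasp_force: 0.0
```

>>> {"method": "move_arm", "body": {
  "series": [
    [[0.5,0,0,0,0],[0.1,0,0,0,0],[0,0,0,0,0],[0,0,0,0,0],[0,0,0,0,0],[0,0,0,0,0],[0,0,0,0,0],[0,0,0,0,0],[0,0,0,0,0],[0,0,0,0,0]]
  ]
}}

```text
time_s: 4.53
eef_pos: [0.488, -0.1969, 0.0646]
eef_rot: [0.001, 0.992, 0.13, 0.001]
wrist_force: [1.3, 0.2, 5.2]
opening: 0.175
grasp_force: 59.4
```

>>> {"method": "move_arm", "body": {
  "series": [
    [[0,0,0,-4,0],[0,0,0,-10,0],[0,0,0,-20,0],[0,0,0,-35,0],[0,0,0,-55,0],[0,0,0,-80,0],[0,0,0,-105,0],[0,0,0,-130,0],[0,0,0,-150,0],[0,0,0,-150,0]]
  ]
}}

```text
time_s: 5.37
eef_pos: [0.4893, -0.1977, 0.2189]
eef_rot: [0.003, 0.991, 0.13, 0.003]
wrist_force: [-0.0, 0.5, -0.7]
opening: 0.173
grasp_force: 58.6
```

Run:
```python
from w import *
im,d=camera("wrist");cv2.imwrite("pics/w2.png",im);np.save("w2.npy",d)
P,v,u=pts("wrist",d);tcp=o["eef_pos"]
Q=(P-tcp)@R
hsv=cv2.cvtColor(im,cv2.COLOR_BGR2HSV)[v,u]
m=(hsv[:,0]>=45)&(hsv[:,0]<=85)&(hsv[:,1]>90)&(abs(Q[:,0])<.03)&(abs(Q[:,1])<.03)
print(m.sum(),np.percentile(Q[m],[2,50,98],axis=0).round(4).tolist())
m=(Q[:,2]>-.03)&(Q[:,2]<.06)&(abs(Q[:,0])<.04)&(abs(Q[:,1])<.014)
for z in np.arange(-.03,.06,.005):
    k=m&(Q[:,2]>=z)&(Q[:,2]<z+.005)
    if k.sum()>5:print(round(z,3),k.sum(),np.percentile(Q[k],[2,50,98],axis=0).round(4).tolist())
# changer top from side
P,v,u=pts("side",np.load("side0.npy"))
m=(P[:,0]>.38)&(P[:,0]<.6)&(P[:,1]>.1)&(P[:,1]<.3)&(abs(P[:,2]-.076)<.004)
print(cv2.minAreaRect(P[m,:2].astype(np.float32)*1000))
```

```text
{'time_s': 5.3667, 'q': [-0.6091, 0.0805, 1.745, -0.0, 1.3073, 0.7007], 'eef_pos': [0.4893, -0.1977, 0.2189], 'eef_rot': [0.003, 0.9915, 0.1301, 0.0032], 'wrist_force': [-0.0152, 0.4958, -0.6967], 'opening': 0.1733, 'grasp_force': 58.5883}
R [[0.966, 0.258, 0.007], [0.258, -0.966, -0.005], [0.006, 0.007, -1.0]]
2000 [[-0.0144, -0.0093, -0.0233], [0.0044, -0.0017, -0.0219], [0.0129, 0.0062, 0.0072]]
-0.03 194 [[-0.0058, -0.0135, -0.03], [0.0093, 0.0059, -0.0275], [0.0102, 0.0126, -0.0253]]
-0.025 1647 [[-0.0151, -0.0107, -0.0239], [0.0005, -0.0012, -0.0222], [0.0123, 0.0098, -0.0205]]
-0.02 268 [[0.0061, -0.0134, -0.0199], [0.012, -0.0005, -0.0174], [0.013, 0.0134, -0.0151]]
-0.015 248 [[0.0089, -0.0132, -0.0148], [0.0125, -0.001, -0.0128], [0.0136, 0.0124, -0.0101]]
-0.01 200 [[0.0088, -0.0136, -0.0098], [0.0127, 0.0001, -0.0076], [0.0135, 0.0124, -0.0051]]
-0.005 102 [[0.0091, -0.0131, -0.0049], [0.0127, -0.0018, -0.0032], [0.0134, 0.0121, -0.0003]]
0.0 78 [[0.0117, -0.0093, 0.0002], [0.0121, -0.0004, 0.0026], [0.0126, 0.0062, 0.0048]]
0.005 591 [[0.0068, -0.0132, 0.0054], [0.0141, 
[... 236 characters left out ...]
-0.0129, 0.0201], [0.018, -0.0019, 0.0223], [0.0183, 0.0097, 0.0248]]
0.025 85 [[0.0175, -0.0134, 0.0251], [0.0179, -0.0019, 0.0274], [0.0184, 0.0095, 0.0298]]
0.03 53 [[0.0176, -0.0086, 0.0301], [0.0179, -0.0006, 0.0325], [0.0183, 0.0094, 0.0347]]
0.035 48 [[0.0175, -0.0088, 0.0353], [0.0179, -0.002, 0.0377], [0.0182, 0.0056, 0.0399]]
0.04 68 [[0.0137, -0.0132, 0.0401], [0.0178, -0.002, 0.0438], [0.0182, 0.0095, 0.0449]]
0.045 93 [[0.0131, -0.0136, 0.0451], [0.0174, -0.005, 0.0461], [0.0181, 0.009, 0.0487]]
0.05 21 [[0.0166, -0.0093, 0.0518], [0.0169, -0.002, 0.0532], [0.0174, 0.0051, 0.0544]]
((486.4161071777344, 204.04888916015625), (130.708984375, 123.12318420410156), 11.736607551574707)
```

View pics/w2.png

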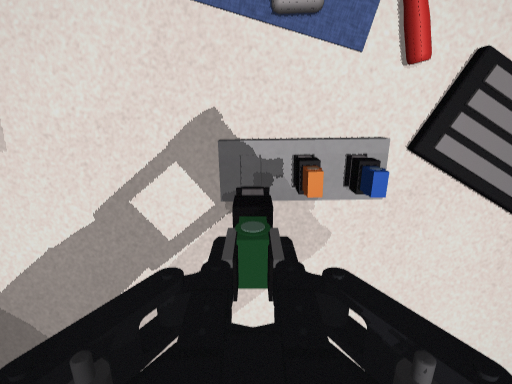

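>>> {"method": "move_arm", "body": {
  "series": [
    [[0,1,-10,0,0],[0,2,-30,0,0],[0,4,-55,0,0],[0,5,-80,0,0.01],[0,6,-105,0,0.02],[0,7,-130,0,0.03],[0,8,-155,0,0.04],[0,9,-180,0,0.05],[0,10,-205,0,0.057],[0,11,-230,0,0.057]]
  ]
}}

```text
time_s: 6.25
eef_pos: [0.4361, 0.0308, 0.2113]
eef_rot: [-0.001, 0.995, 0.102, -0.002]
wrist_force: [0.5, -0.4, -0.8]
opening: 0.177
grasp_force: 58.7
```

>>> {"method": "move_arm", "body": {
  "series": [
    [[0,1,-25,0,0],[0,2,-50,0,0],[0,3,-75,0,0],[0,4,-100,0,0],[0,5,-125,0,0],[0,6,-145,0,0],[0,7,-158,0,0],[0,7,-164,0,0],[0,7,-164,0,0],[0,7,-164,0,0]]
  ]
}}

```text
time_s: 7.08
eef_pos: [0.4111, 0.1907, 0.2123]
eef_rot: [0.0, 0.995, 0.102, -0.001]
wrist_force: [-0.0, -1.5, -1.4]
opening: 0.175
grasp_force: 58.6
```

Run:
```python
from w import *
im,d=camera("wrist");cv2.imwrite("pics/w3.png",im);np.save("w3.npy",d)
P,v,u=pts("wrist",d);tcp=o["eef_pos"]
top=(abs(P[:,2]-.076)<.006)
near=(P[:,0]>.38)&(P[:,0]<.62)&(P[:,1]>.1)&(P[:,1]<.3)
m=top&near
print(m.sum(),np.median(P[m,2]),cv2.minAreaRect(P[m,:2].astype(np.float32)*1000))
low=near&(P[:,2]<.066)&(P[:,0]>.44)&(P[:,0]<.53)&(P[:,1]>.16)&(P[:,1]<.25)
print(low.sum(),np.percentile(P[low],[2,50,98],axis=0).round(4).tolist() if low.sum() else 0)
```

```text
{'time_s': 7.0833, 'q': [0.1715, -0.08, 1.9195, -0.0004, 1.3042, 1.5378], 'eef_pos': [0.4111, 0.1907, 0.2123], 'eef_rot': [0.0003, 0.9948, 0.1021, -0.001], 'wrist_force': [-0.0304, -1.4819, -1.4101], 'opening': 0.1746, 'grasp_force': 58.6324}
R [[0.979, 0.203, -0.002], [0.203, -0.979, -0.001], [-0.002, 0.0, -1.0]]
15892 0.07800999377239642 ((486.4342346191406, 203.85488891601562), (129.2766571044922, 120.39527130126953), 11.678646087646484)
1066 [[0.4647, 0.1886, 0.0394], [0.4866, 0.2036, 0.0482], [0.5077, 0.2185, 0.0646]]
```

View pics/w3.png

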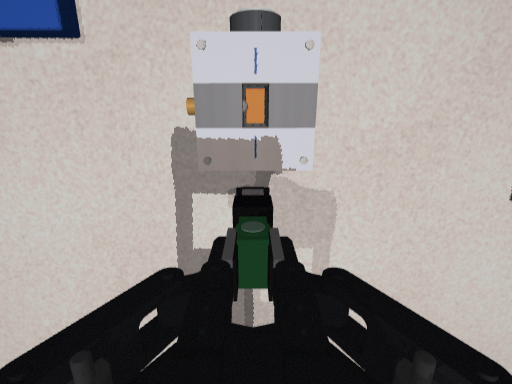

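Run:
```python
from w import *
d=np.load("w3.npy");tcp=o["eef_pos"]
P,v,u=pts("wrist",d);Z=np.full(d.shape,np.nan);Z[v,u]=P[:,2]
hole=np.zeros(d.shape,np.uint8);hole[75:140,225:285]=(~(Z[75:140,225:285]>.0745))
n,l,s,c=cv2.connectedComponentsWithStats(hole);i=1+np.argmax(s[1:,4]);print(s[i],c[i])
# project hole pixels on rim plane
rim=np.nanmedian(Z[75:95,200:235]);print("rim",rim)
k=calibration("wrist");K=np.array(k["intrinsics"]);Rc=cv2.Rodrigues(np.array(k["rvec"],float))[0];C=-Rc.T@np.array(k["tvec"]).ravel()
vv,uu=np.nonzero(l==i);ray=np.stack([(uu-K[0,2])/K[0,0],(vv-K[1,2])/K[1,1],np.ones(len(uu))],1)@Rc
X=C+ray*((rim-C[2])/ray[:,2])[:,None]
print(cv2.minAreaRect(X[:,:2].astype(np.float32)*1000),X.mean(0))
Q=(X.mean(0)-tcp)@R;print("pocket in tool",Q)
pad=Z[88:122,249:263];print("pad z pct",np.nanpercentile(pad,[10,50,90]))
Qa=(P-tcp)@R
m=(abs(Qa[:,0])<.03)&(abs(Qa[:,1])<.03)&(Qa[:,2]>.008)&(Qa[:,2]<.04)
print("body face",np.percentile(Qa[m],[2,50,98],axis=0).round(4).tolist())
m=(abs(Qa[:,0])<.012)&(abs(Qa[:,1])<.03)&(Qa[:,2]>-.03)&(Qa[:,2]<-.01)
print("tab+pads y",np.percentile(Qa[m],[1,50,99],axis=0).round(4).tolist())
for n in("side","scene"):
    im,dd=camera(n);PP,v2,u2=pts(n,dd);h=cv2.cvtColor(im,cv2.COLOR_BGR2HSV)[v2,u2]
    q=(PP-tcp)@R;m=(h[:,0]>45)&(h[:,0]<85)&(h[:,1]>80)&(abs(q[:,0])<.04)&(abs(q[:,1])<.04)
    print(n,m.sum(),np.percentile(q[m],[5,50,95],axis=0).round(4).tolist() if m.sum() else 0)
    m=(abs(q[:,0])<.026)&(abs(q[:,1])<.02)&(q[:,2]>.012)&(q[:,2]<.05)
    print(n,"body",m.sum(),np.percentile(q[m],[5,50,95],axis=0).round(4).tolist() if m.sum() else 0)
```

```text
{'time_s': 7.1333, 'q': [0.1706, -0.0802, 1.9192, -0.0004, 1.3042, 1.5378], 'eef_pos': [0.4115, 0.1903, 0.2125], 'eef_rot': [0.0002, 0.9948, 0.1017, -0.0008], 'wrist_force': [-0.5364, 0.7338, -0.7665], 'opening': 0.1757, 'grasp_force': 58.6333}
R [[0.979, 0.202, -0.002], [0.202, -0.979, -0.001], [-0.002, 0.0, -1.0]]
[ 242   84   27   44 1153] [255.05637467 105.10407632]
rim 0.0779883527149737
((486.29205322265625, 203.89645385742188), (40.25971603393555, 25.650379180908203), 11.724920272827148) [0.48694744 0.20401563 0.07798835]
pocket in tool [0.07691619 0.00180538 0.13437978]
pad z pct [0.04732473 0.0483367  0.04921592]
body face [[0.0183, -0.0121, 0.0085], [0.0187, -0.001, 0.02], [0.0192, 0.0106, 0.039]]
tab+pads y [[-0.0115, -0.0211, -0.0297], [0.0061, -0.0005, -0.0247], [0.0116, 0.0197, -0.0106]]
side 5 [[-0.0138, -0.0089, -0.023], [-0.0134, -0.0077, -0.0154], [-0.0114, 0.0035, 0.0017]]
side body 452 [[-0.0205, -0.013, 0.0141], [-0.0024, -0.0112, 0.0331], [0.0174, -0.0038, 0.047]]
scene 127 [[-0.018, -0.0064, -0.172], [0.0096, 0.0145, -0.0993], [0.0328, 0.0376, 0.0132]]
scene body 148 [[-0.0196, -0.0046, 0.0134], [0.0023, 0.0101, 0.0315], [0.019, 0.0139, 0.0471]]
```

>>> {"method": "move_arm", "body": {
  "series": [
    [[0,15,0,0,0],[0,35,1,0,0],[0,55,1,0,0],[0,70,2,0,0],[0,77.5,2,10,0],[0,77.5,2,25,0],[0,77.5,2,40,0],[0,77.5,2,52,0],[0,77.5,2,60,0],[0,77.5,2,62,0]]
  ]
}}

```text
time_s: 8.07
eef_pos: [0.4874, 0.2039, 0.1496]
eef_rot: [0.0, 0.995, 0.101, -0.001]
wrist_force: [-0.4, -0.4, -1.8]
opening: 0.177
grasp_force: 58.7
```

>>> {"method": "move_arm", "body": {
  "series": [
    [[0,0,0,0,0],[0,0,0,0,0],[0,0,0,0,0],[0,0,0,0,0],[0,0,0,0,0],[0,0,0,0,0],[0,0,0,0,0],[0,0,0,0,0],[0,0,0,0,0],[0,0,0,0,0]]
  ]
}}

```text
time_s: 8.9
eef_pos: [0.4883, 0.2046, 0.1513]
eef_rot: [-0.0, 0.995, 0.102, -0.0]
wrist_force: [0.2, 0.6, -1.8]
opening: 0.171
grasp_force: 58.7
```

```bash
cat > chk.py <<'E'
from w import *
tcp=o["eef_pos"]
pk=np.array([.4864,.2039,.076]);q=(pk-tcp)@R;print("pocket in tool",q.round(4),"err to go",(q+[.0014,.0003,0]).round(4),"bottom above rim",round(tcp[2]-.0565-.076,4))
E
python3 - <<'E'
from chk import *
a=[]
for n,c in(("side",(180,240,150,90)),("wrist",(150,60,200,200))):
    im,d=camera(n)
    if n=="side":im=im[215:345,190:320]
    else:
        im=im[60:300,150:390]
    a.append(cv2.resize(im,(400,400),interpolation=cv2.INTER_CUBIC))
    P,_,_=pts(n,d);q2=(P-tcp)@R
    m=(abs(q2[:,0])<.026)&(abs(q2[:,1])<.02)&(q2[:,2]>.012)&(q2[:,2]<.045)
    print(n,"body",m.sum(),np.percentile(q2[m],[5,50,95],axis=0).round(4).tolist())
    m=(abs(P[:,2]-.077)<.003)&(P[:,0]>.38)&(P[:,0]<.6)&(P[:,1]>.1)&(P[:,1]<.3)
    print(cv2.minAreaRect(P[m,:2].astype(np.float32)*1000))
cv2.imwrite("pics/b.png",np.hstack(a))
E
```

```text
{'time_s': 8.9, 'q': [0.1723, 0.1678, 1.7943, 0.0, 1.1795, 1.5394], 'eef_pos': [0.4883, 0.2046, 0.1513], 'eef_rot': [-0.0, 0.9948, 0.1017, -0.0], 'wrist_force': [0.2243, 0.5503, -1.8484], 'opening': 0.171, 'grasp_force': 58.7266}
R [[0.979, 0.202, -0.0], [0.202, -0.979, 0.0], [-0.0, -0.0, -1.0]]
pocket in tool [-0.002   0.0003  0.0753] err to go [-0.0006  0.0006  0.0753] bottom above rim 0.0188
side body 329 [[-0.0208, -0.0128, 0.014], [-0.005, -0.0106, 0.0276], [0.0172, 0.006, 0.0442]]
((486.6607666015625, 203.8875732421875), (131.0240936279297, 122.79360961914062), 12.030837059020996)
wrist body 536 [[0.0155, -0.0117, 0.0131], [0.0186, -0.001, 0.026], [0.019, 0.0098, 0.0434]]
((485.8306884765625, 204.0355682373047), (130.09146118164062, 120.67044830322266), 11.794304847717285)
```

View pics/b.png

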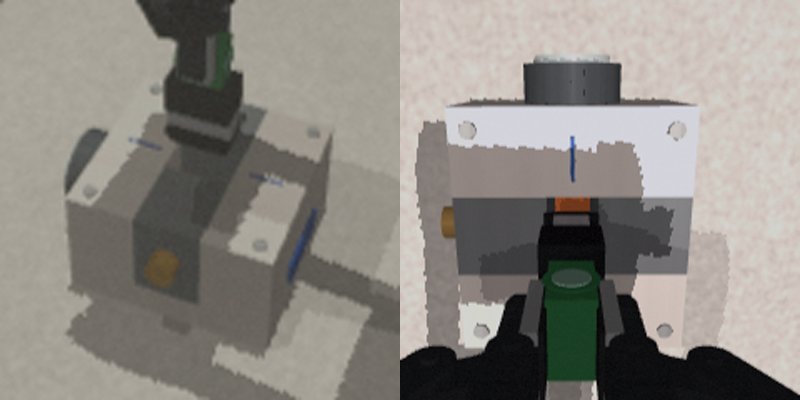

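>>> {"method": "move_arm", "body": {
  "series": [
    [[0,-0.6,0.5,0,0],[0,-0.6,0.5,5,0],[0,-0.6,0.5,10,0],[0,-0.6,0.5,14,0],[0,-0.6,0.5,17,0],[0,-0.6,0.5,19,0],[0,-0.6,0.5,21,0],[0,-0.6,0.5,23,0],[0,-0.6,0.5,24,0],[0,-0.6,0.5,24,0]]
  ]
}}

```text
time_s: 9.83
eef_pos: [0.4877, 0.2039, 0.1271]
eef_rot: [-0.0, 0.995, 0.102, -0.0]
wrist_force: [-0.2, 0.0, -2.1]
opening: 0.17
grasp_force: 58.7
```

```bash
python3 chk.py
```

```text
{'time_s': 9.8333, 'q': [0.1713, 0.1992, 1.8127, 0.0, 1.13, 1.5383], 'eef_pos': [0.4877, 0.2039, 0.1271], 'eef_rot': [-0.0, 0.9948, 0.1017, -0.0002], 'wrist_force': [-0.2226, 0.0057, -2.1421], 'opening': 0.1701, 'grasp_force': 58.7273}
R [[0.979, 0.202, -0.0], [0.202, -0.979, -0.0], [-0.0, -0.0, -1.0]]
pocket in tool [-0.0013 -0.0002  0.0511] err to go [0.0001 0.0001 0.0511] bottom above rim -0.0054
```

>>> {"method": "move_arm", "body": {
  "series": [
    [[0,0,0,1,0],[0,0,0,2,0],[0,0,0,3,0],[0,0,0,4,0],[0,0,0,5,0],[0,0,0,6,0],[0,0,0,6,0],[0,0,0,6,0],[0,0,0,6,0],[0,0,0,6,0]]
  ]
}}

```text
time_s: 10.67
eef_pos: [0.4879, 0.204, 0.1214]
eef_rot: [-0.0, 0.995, 0.102, 0.0]
wrist_force: [-0.1, 0.4, -2.0]
opening: 0.172
grasp_force: 58.7
```

>>> {"method": "move_arm", "body": {
  "series": [
    [[0,0,0,0.5,0],[0,0,0,1,0],[0,0,0,1.5,0],[0,0,0,2,0],[0,0,0,2.5,0],[0,0,0,3,0],[0,0,0,3,0],[0,0,0,3,0],[0,0,0,3,0],[0,0,0,3,0]]
  ]
}}

```text
time_s: 11.5
eef_pos: [0.4879, 0.204, 0.1183]
eef_rot: [-0.0, 0.995, 0.102, 0.0]
wrist_force: [-0.6, -0.7, -1.4]
opening: 0.175
grasp_force: 58.7
```

>>> {"method": "move_arm", "body": {
  "series": [
    [[0,0,0,0.5,0],[0,0,0,1,0],[0,0,0,1.5,0],[0,0,0,2,0],[0,0,0,2,0],[0,0,0,2,0],[0,0,0,2,0],[0,0,0,2,0],[0,0,0,2,0],[0,0,0,2,0]]
  ]
}}

```text
time_s: 12.33
eef_pos: [0.4879, 0.2039, 0.1163]
eef_rot: [0.0, 0.995, 0.102, 0.0]
wrist_force: [0.0, 0.2, -1.4]
opening: 0.174
grasp_force: 58.7
```

>>> {"method": "move_arm", "body": {
  "series": [
    [[0,0,0,0.5,0],[0,0,0,1,0],[0,0,0,1.5,0],[0,0,0,2,0],[0,0,0,2,0],[0,0,0,2,0],[0,0,0,2,0],[0,0,0,2,0],[0,0,0,2,0],[0,0,0,2,0]]
  ]
}}

```text
time_s: 13.17
eef_pos: [0.4882, 0.2038, 0.1145]
eef_rot: [0.0, 0.995, 0.102, 0.0]
wrist_force: [0.8, -4.1, 2.4]
opening: 0.175
grasp_force: 59.3
```

>>> {"method": "move_arm", "body": {
  "series": [
    [[0,0,0,0.5,0],[0,0,0,1,0],[0,0,0,1.5,0],[0,0,0,2,0],[0,0,0,2,0],[0,0,0,2,0],[0,0,0,2,0],[0,0,0,2,0],[0,0,0,2,0],[0,0,0,2,0]]
  ]
}}

```text
time_s: 14.0
eef_pos: [0.4885, 0.2036, 0.113]
eef_rot: [0.0, 0.995, 0.102, 0.001]
wrist_force: [-0.2, -5.9, 6.1]
opening: 0.175
grasp_force: 59.9
```

>>> {"method": "move_arm", "body": {
  "series": [
    [[0,0,0,0.5,0],[0,0,0,1,0],[0,0,0,1.5,0],[0,0,0,2,0],[0,0,0,2,0],[0,0,0,2,0],[0,0,0,2,0],[0,0,0,2,0],[0,0,0,2,0],[0,0,0,2,0]]
  ]
}}

```text
time_s: 14.83
eef_pos: [0.4885, 0.2035, 0.1112]
eef_rot: [0.001, 0.995, 0.102, 0.001]
wrist_force: [0.1, -5.9, 8.4]
opening: 0.17
grasp_force: 60.1
```

>>> {"method": "move_arm", "body": {
  "series": [
    [[0,0,0,0.5,0],[0,0,0,1,0],[0,0,0,1.5,0],[0,0,0,2,0],[0,0,0,2,0],[0,0,0,2,0],[0,0,0,2,0],[0,0,0,2,0],[0,0,0,2,0],[0,0,0,2,0]]
  ]
}}

```text
time_s: 15.67
eef_pos: [0.4885, 0.2033, 0.1086]
eef_rot: [0.001, 0.995, 0.102, 0.001]
wrist_force: [0.7, -5.5, 3.1]
opening: 0.175
grasp_force: 59.4
```

>>> {"method": "move_arm", "body": {
  "series": [
    [[0,0,0,0.5,0],[0,0,0,1,0],[0,0,0,1.5,0],[0,0,0,2,0],[0,0,0,2.5,0],[0,0,0,3,0],[0,0,0,3.5,0],[0,0,0,4,0],[0,0,0,4,0],[0,0,0,4,0]]
  ]
}}

```text
time_s: 16.5
eef_pos: [0.4883, 0.2033, 0.1044]
eef_rot: [0.001, 0.995, 0.102, 0.0]
wrist_force: [1.4, -6.4, 3.3]
opening: 0.175
grasp_force: 59.3
```

>>> {"method": "move_arm", "body": {
  "series": [
    [[0,0,0,0.5,0],[0,0,0,1,0],[0,0,0,1.5,0],[0,0,0,2,0],[0,0,0,2,0],[0,0,0,2,0],[0,0,0,2,0],[0,0,0,2,0],[0,0,0,2,0],[0,0,0,2,0]]
  ]
}}

```text
time_s: 17.33
eef_pos: [0.4883, 0.2033, 0.1023]
eef_rot: [0.001, 0.995, 0.102, 0.0]
wrist_force: [1.8, -6.6, 1.7]
opening: 0.172
grasp_force: 59.2
```

>>> {"method": "move_arm", "body": {
  "series": [
    [[0,0,0,0.5,0],[0,0,0,1,0],[0,0,0,1.5,0],[0,0,0,1.5,0],[0,0,0,1.5,0],[0,0,0,1.5,0],[0,0,0,1.5,0],[0,0,0,1.5,0],[0,0,0,1.5,0],[0,0,0,1.5,0]]
  ]
}}

```text
time_s: 18.17
eef_pos: [0.4883, 0.2033, 0.1008]
eef_rot: [0.001, 0.995, 0.102, 0.0]
wrist_force: [1.6, -6.3, 2.3]
opening: 0.174
grasp_force: 59.2
```

>>> {"method": "move_arm", "body": {
  "series": [
    [[0,0,0,0.5,0],[0,0,0,1,0],[0,0,0,1.5,0],[0,0,0,1.5,0],[0,0,0,1.5,0],[0,0,0,1.5,0],[0,0,0,1.5,0],[0,0,0,1.5,0],[0,0,0,1.5,0],[0,0,0,1.5,0]]
  ]
}}

```text
time_s: 19.0
eef_pos: [0.4883, 0.2033, 0.0993]
eef_rot: [0.001, 0.995, 0.102, 0.0]
wrist_force: [2.9, -5.2, 2.6]
opening: 0.177
grasp_force: 59.2
```

>>> {"method": "move_arm", "body": {
  "series": [
    [[0,0,0,0.5,0],[0,0,0,1,0],[0,0,0,1,0],[0,0,0,1,0],[0,0,0,1,0],[0,0,0,1,0],[0,0,0,1,0],[0,0,0,1,0],[0,0,0,1,0],[0,0,0,1,0]]
  ]
}}

```text
time_s: 19.83
eef_pos: [0.4883, 0.2033, 0.0982]
eef_rot: [0.001, 0.995, 0.102, 0.0]
wrist_force: [2.2, -6.2, 0.9]
opening: 0.177
grasp_force: 59.1
```

>>> {"method": "move_arm", "body": {
  "series": [
    [[0,0,0,0.5,0],[0,0,0,1,0],[0,0,0,1,0],[0,0,0,1,0],[0,0,0,1,0],[0,0,0,1,0],[0,0,0,1,0],[0,0,0,1,0],[0,0,0,1,0],[0,0,0,1,0]]
  ]
}}

```text
time_s: 20.67
eef_pos: [0.4882, 0.2035, 0.0974]
eef_rot: [0.0, 0.995, 0.102, 0.0]
wrist_force: [1.0, -5.5, 2.5]
opening: 0.172
grasp_force: 59.5
```

>>> {"method": "move_arm", "body": {
  "series": [
    [[0,0,0,0.5,0],[0,0,0,1,0],[0,0,0,1,0],[0,0,0,1,0],[0,0,0,1,0],[0,0,0,1,0],[0,0,0,1,0],[0,0,0,1,0],[0,0,0,1,0],[0,0,0,1,0]]
  ]
}}

```text
time_s: 21.5
eef_pos: [0.4881, 0.204, 0.0964]
eef_rot: [-0.0, 0.995, 0.102, 0.0]
wrist_force: [1.4, -4.7, 3.3]
opening: 0.179
grasp_force: 59.7
```

>>> {"method": "move_arm", "body": {
  "series": [
    [[0,0,0,0.5,0],[0,0,0,1,0],[0,0,0,1,0],[0,0,0,1,0],[0,0,0,1,0],[0,0,0,1,0],[0,0,0,1,0],[0,0,0,1,0],[0,0,0,1,0],[0,0,0,1,0]]
  ]
}}

```text
time_s: 22.33
eef_pos: [0.4881, 0.204, 0.0955]
eef_rot: [-0.0, 0.995, 0.102, 0.0]
wrist_force: [1.6, -4.7, 5.7]
opening: 0.176
grasp_force: 59.7
```

>>> {"method": "move_arm", "body": {
  "series": [
    [[0,0,0,0.5,0],[0,0,0,1,0],[0,0,0,1,0],[0,0,0,1,0],[0,0,0,1,0],[0,0,0,1,0],[0,0,0,1,0],[0,0,0,1,0],[0,0,0,1,0],[0,0,0,1,0]]
  ]
}}

```text
time_s: 23.17
eef_pos: [0.4882, 0.204, 0.0952]
eef_rot: [0.0, 0.995, 0.102, 0.0]
wrist_force: [0.1, -5.1, 11.1]
opening: 0.177
grasp_force: 60.7
```

>>> {"method": "move_arm", "body": {
  "series": [
    [[0,0,0,-0.5,0],[0,0,0,-0.5,0],[0.25,0,0,-0.5,0],[0.3,0,0,-0.5,0],[0.4,0,0,-0.5,0],[0.5,0,0,-0.5,0],[0.5,0,0,-0.5,0],[0.5,0,0,-0.5,0],[0.5,0,0,-0.5,0],[0.5,0,0,-0.5,0]]
  ]
}}

```text
time_s: 24.0
eef_pos: [0.4878, 0.204, 0.0947]
eef_rot: [-0.0, 0.995, 0.102, -0.0]
wrist_force: [-0.4, -0.4, -0.0]
opening: 0.497
grasp_force: 0.0
```

>>> {"method": "move_arm", "body": {
  "series": [
    [[0.5,0,0,-3,0],[0.5,0,0,-8,0],[0.5,0,0,-16,0],[0.5,0,0,-30,0],[0.5,0,0,-50,0],[0.5,0,0,-70,0],[0.5,0,0,-90,0],[0.5,0,0,-105,0],[0.5,0,0,-115,0],[0.5,0,0,-115,0]]
  ]
}}

```text
time_s: 24.83
eef_pos: [0.4894, 0.2043, 0.213]
eef_rot: [-0.0, 0.995, 0.102, 0.003]
wrist_force: [1.1, -0.1, -0.1]
opening: 0.499
grasp_force: 0.0
```

Run:
```python
from w import *
for n in("wrist","side"):
    im,d=camera(n);P,v,u=pts(n,d);h=cv2.cvtColor(im,cv2.COLOR_BGR2HSV)[v,u]
    m=(h[:,0]>45)&(h[:,0]<85)&(h[:,1]>80)&(P[:,0]>.45)&(P[:,0]<.53)&(P[:,1]>.16)&(P[:,1]<.25)&(P[:,2]>.08)&(P[:,2]<.16)
    top=np.percentile(P[m,2],97);k=m&(P[:,2]>top-.005)
    rim=(abs(P[:,2]-.077)<.004)&(P[:,0]>.38)&(P[:,0]<.6)&(P[:,1]>.1)&(P[:,1]<.3)
    print(n,m.sum(),"top",top,"rim",np.median(P[rim,2]),"depth of underside below rim",80-1000*(np.median(P[k,2])-np.median(P[rim,2])),cv2.minAreaRect(P[k,:2].astype(np.float32)*1000))
    cv2.imwrite(f"pics/end_{n}.png",im if n=="wrist" else cv2.resize(im[200:350,170:340],(510,450)))
```

```text
{'time_s': 24.8333, 'q': [0.1714, 0.0948, 1.742, 0.0, 1.2995, 1.5383], 'eef_pos': [0.4894, 0.2043, 0.213], 'eef_rot': [-0.0002, 0.9948, 0.1018, 0.0026], 'wrist_force': [1.1053, -0.1042, -0.1164], 'opening': 0.4987, 'grasp_force': 0.0}
R [[0.979, 0.202, 0.005], [0.202, -0.979, 0.001], [0.005, 0.0, -1.0]]
wrist 630 top 0.12149058400230528 rim 0.0759088952687734 depth of underside below rim 35.646402778984644 ((485.8775329589844, 206.111572265625), (28.479440689086914, 15.701187133789062), 11.955081939697266)
side 28 top 0.1217837873206356 rim 0.07630622854182184 depth of underside below rim 35.83471926668177 ((491.9159240722656, 207.65423583984375), (12.814616203308105, 15.963545799255371), 33.33603286743164)
```

View pics/end_wrist.png

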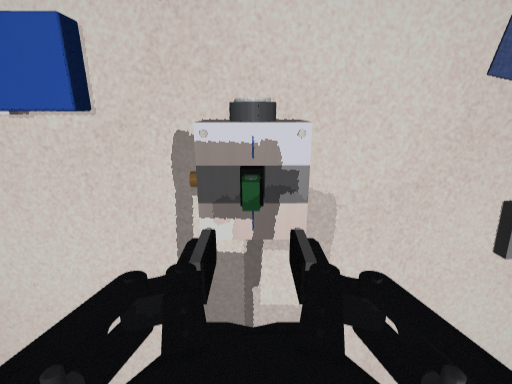

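View pics/end_side.png

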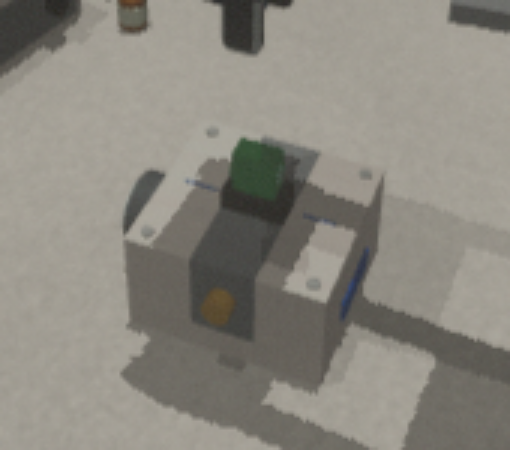

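```bash
python3 -c "
from bench import order
print(order.hand_in())"
```

```text
the job is handed in; nothing more can be done
None
```

The green cassette is in the changer pocket, past the ball and let go: its underside settled about 35.7 mm below the rim, roughly 2 mm above where I felt the stop, pressed with no more than about 13 N at any reading; the job is handed in at about 25 s, and hand-in returned no verdict.

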